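# Dock the loaded reagent-bottle crate and close its retaining bar

### The job

Dock the heavy bottle crate: push it low, near its base, so that it slides along the bench without tipping, squarely into the open docking bay beside the analyser until it is fully home against the back plate. Then push the swinging retaining bar shut across its front, and come away. Nothing needs gripping, fingertip pushes do it all: lift nothing, do not push on the bottles, and leave the other things on the bench undisturbed.

Things in the scene. Friction and masses are not known exactly. Their poses are not given: they have to be found in the camera images.
- crate: grey plastic crate with three full bottles, 80 (x) x 218 (y) x 100 mm, 0.9 kg in all. Origin: centre of its underside. Its -x face (40 mm off) looks at the robot and is pushed; +x enters the bay first. Closed wall from 4 to 50 mm height, windows to 86, top rail to 100. On two rubber runners 64 mm over all in x (friction 0.5-0.7): pushed on -x below 40 mm it slides (4-7 N), pushed high it tips
- dock: aluminium bay fixed on the bench, no floor, open to the robot. Origin: on the bench where the crate's origin comes when home, with axes parallel; +x points in. Cheeks 58 mm high, back plate 88. White foot guides 25 mm high, 225 mm apart (crate: 218), from x = -10 mm flaring out 18 mm a side to x = -41. Two sprung nozzles push back over the last 7.5 mm with up to 2 N, less than the crate's friction
- bar (a joint): angle of the steel retaining bar, rad: 0 = shut, along the dock's +y from its pivot across the right half of the crate's front, 4 mm clear (only if the crate is home); grows as it opens, counter-clockwise from above: 1.57 = straight out at the robot, 2.4 = stop, out to the right. 136 mm long, 6 thick, 20 tall, 49 mm above the bench at mid height; stiff (0.08 N m), stays where left
- bar_pivot (a point): the upright pivot of the bar at the right front end of the bay, at the bar's mid height (49 mm); in the dock's frame at x = -47.5 mm, y = -135 mm
- bar_knob (a point): centre of the black upright knob (13 mm diameter, 20 tall, 49 mm above the bench) on the out-turned end of the bar: 133 mm along the bar from the pivot and 34 mm off to its outer side (the robot's side when shut). Pushing the knob, or the bar's outer side, swings the bar shut
- bottle_left: white square bottle with blue screw cap, 61 x 61 x 138 mm, 0.19 kg, standing loose in the crate's left (+y) pocket, its cap 146 mm above the bench. Origin: centre of its underside
- bottle_mid: the same, in the middle pocket
- bottle_right: the same, in the right (-y) pocket
- beaker: empty glass beaker, 54 mm diameter, 70 mm tall, just left of the bay; bystander. Origin: centre of its underside
- tube_orange: upright tube with orange cap, 35 mm diameter, 116 mm tall, in front of the analyser; bystander
- keyboard: black keyboard, 148 x 440 x 29 mm, in front of the analyser; bystander

How it is judged (in metres and radians):
On the way, in this order (a step that is already met when the one before it is completed fails the run):
1. the crate stands square in the bay, fully home, while the bar is still open (x of crate in the frame of dock above -0.006 m and y of crate in the frame of dock between -0.008 and 0.008 m and angle between the x axis of crate and the x axis of dock, either way round below 0.06 rad and angle between crate's own z axis and vertical below 0.06 rad and value of joint bar above 0.4 rad), for 0.2 s.
2. the bar is swung shut (value of joint bar below 0.08 rad), for 0.2 s.
At the end, for the whole second after the job is handed in: The crate stands upright (within 3 degrees), square in the bay (within 3.5 degrees, 8 mm sideways) and home within 6 mm of the dock's origin, at rest; the bar is shut (below 0.08 rad); the three bottles stand upright in the crate (x of crate in the frame of dock above -0.006 m and y of crate in the frame of dock between -0.008 and 0.008 m and angle between the x axis of crate and the x axis of dock, either way round below 0.06 rad and angle between crate's own z axis and vertical below 0.05 rad and linear speed of crate below 0.01 m/s and value of joint bar below 0.08 rad and angle between each of bottle_left, bottle_mid, bottle_right's own z axis and vertical below 0.15 rad); the robot touches nothing.
It fails at once if the crate tips (more than 10 degrees) (angle between crate's own z axis and vertical above 0.175 rad).
It fails at once if the crate is lifted or carried (height (world z) of crate above 0.015 m).
It fails at once if a bottle is lifted out of its pocket (z of any of bottle_left, bottle_mid, bottle_right in the frame of crate above 0.03 m).
It fails at once if the robot pushes on a bottle (more than 4 N) (contact force between any of the fingers, the arm and bottle_left above 4 N or contact force between any of the fingers, the arm and bottle_mid above 4 N or contact force between any of the fingers, the arm and bottle_right above 4 N).
It fails at once if a bystander is disturbed (moved more than 30 mm) (distance of any of beaker, tube_orange, keyboard from where it was at the start of the episode above 0.03 m).
It also fails if it takes over 54 s, if anything falls off the work surface, if the arm or the gripper's body presses on something with over 40 N, if the wrist force passes 120 N, or if a joint passes its speed limit or range.

### The arm

A 6-joint arm with a two-finger parallel gripper is mounted at the origin on a cart in front of the work surface, level with it; the furniture and walls round the work are solid. World frame = base frame: x ahead of the robot, y to its left, z up, the work surface at z = 0. Lengths are in m, angles in degrees, forces in N, time in s.
With the tool pointing down it reaches from about 0.3 to 0.75 m from the base axis. Payload 8.5 kg.
Tool frame: the origin (TCP) lies at the very end of the fingers, on their centre line; the grasp point (between the pads) lies 19 mm behind it; z points along the fingers, y is the line along which they close (so a half turn about z gives the same grasp; the last joint's range is limited). The gripper opens to 85 mm and grips with 20 to 120 N. Pads are 22 mm wide; open, the fingers measure 114 mm over their backs; the gripper's body (76 mm by 85 mm) begins 54 mm behind the grasp point. The pads swing forward as they close: fully open they stand 13 mm farther back than shut.
Start: joints at [64.498, 21.807, 74.336, -0, 83.858, -12.336], TCP at [0.125, 0.536, 0.231] pointing down, gripper open.
Joint ranges: [-178.18, 178.18], [-50.72, 133.34], [12.68, 142.11], [-81.47, 261.47], [9.98, 163.14], [-165.26, 165.26]. Speed limits (degrees/s): [136.94, 136.94, 180, 180, 180, 180].

### API

Orientations are given as a 3x3 rotation matrix whose columns are the frame's x, y, z axes.
In Python, from rig import env, imaging gives the robot as it stands. The module is installed in compiled form; this text tells all that it offers.
- The arm moves only by the tool arm_command, never from a script. Its arguments are lists of equal length, an entry for each row: "turn": the turn, a rotation vector about the tool's x, y, z in units of 5 degrees (1.0 is 5 degrees), a list of three; "xyz": the shift along the tool's x, y, z in units of 50 mm (1.0 is 50 mm), a list of three; "claw": the finger opening in mm, from 0 to 85.4. A call has 1 to 12 rows; each row shifts and turns the commanded pose from where the row before left it, along the tool's axes as they then stand; what a row does not reach is not made up. A row lasts 1/10 s, in which the tool goes at most 50 mm and 8.59 degrees, less where a joint would pass 70% of its speed; a pose out of reach is approached as far as the arm can. A call is refused whole if a number of a shift passes 1 or a number of a turn 1, either way. A call with a gripper value outside its range is refused whole. The fingers move at their own pace and stop on an object; "squeeze" is the grip in N (left out, the last holds). Time passes only in rows, so rows that do not move let the fingers close. It gives the time, the measured TCP pose, the force, the opening and the grip force at its end, in the units of the state.
- env.observe(): the state, without advancing time (a new reading comes with each control period).
- imaging.get_image(name): name is "side" or "top" or "wrist"; returns (picture, depth): 384x512x3 uint8, blue, green, red; 384x512 float32, m along the optical axis (not along the pixel's ray), 0 where there is no reading.
- imaging.camera_info(name): a dict with "camera_matrix" (3x3 intrinsics, pixels), "rvec" (rotation vector, rad) and "tvec" (3), from world to camera coordinates, as OpenCV has them. Camera axes: x right, y down, z forward; pixel columns grow to the right and rows downward; lengths in m; the calibration is good to about 2 mm. A picture is of the moment at which its call begins: read the wrist's pose just before it. camera_info takes no time and is no camera call; for the wrist camera it gives the pose at the moment of the call.
- env.close_job(): hands the job in; it is judged then, once.
The state is a dict: "time_s": time; "q": joint angles; "qvel": joint speeds; "joint_efforts": joint torques, N m; "position": TCP position; "tool_rot": TCP orientation; "ft_force": force on the tool from outside, world axes, zero at the start; "wrist_torque": the same for the moment, N m; "grip_width": finger opening in m; "gripper_force": force on a finger pad.
Only numpy, scipy, OpenCV 4.12 (cv2) and the standard library are available. Lean on these libraries where they do the work, as an engineer would, in place of code of your own. Each camera call takes 0.05 s, during which the arm holds its last target. There are 200 camera calls.

## Working session

There is one attempt and no reset: what is moved stays moved. The work goes in short steps, Python scripts to look and compute and a tool call to move; the robot and the scene stay as the last step left them, time stands still between calls to the robot, and variables do not carry over. Pictures are saved under pics/ and viewed, at most 12 in all, crops included, and the job is handed in when it is done.

Besides the shell and the picture viewer there is one more tool, called by a JSON object that holds its "op" and its "data", one argument or row to a line. arm_command: Moves the arm, as the interface text tells. Its arguments: {"type":"object","properties":{"turn":{"type":"array"},"xyz":{"type":"array"},"claw":{"type":"array"},"squeeze":{"type":"number"}},"required":["turn","xyz","claw"]}

```bash
mkdir -p pics
cat > h.py <<'E'
import numpy as np, cv2
from rig import env, imaging
def cam(n):
    c=imaging.camera_info(n); R=cv2.Rodrigues(np.array(c["rvec"],float))[0]
    return np.array(c["camera_matrix"]),R,np.array(c["tvec"],float).ravel()
def cloud(n,d):
    K,R,t=cam(n); v,u=np.mgrid[:d.shape[0],:d.shape[1]]
    p=np.stack([(u-K[0,2])/K[0,0]*d,(v-K[1,2])/K[1,1]*d,d],-1)
    return (p-t)@R
def ray(n,u,v,z):
    K,R,t=cam(n); o=-R.T@t; r=R.T@np.linalg.solve(K,[u,v,1.]); return o+r*(z-o[2])/r[2]
E
python3 - <<'E'
from h import *
print({k:np.round(v,3) for k,v in env.observe().items()})
for n in("side","top"):
    p,d=imaging.get_image(n); cv2.imwrite(f"pics/{n}0.png",cv2.resize(p,(800,600))); np.savez(f"{n}0.npz",p=p,d=d)
    K,R,t=cam(n); print(n,-R.T@t,R[2])
E
```

```text
{'time_s': np.float64(0.0), 'q': array([ 6.4497e+01,  2.1840e+01,  7.4384e+01, -1.0000e-03,  8.3857e+01,
       -1.2336e+01]), 'qvel': array([ 0.02 , -0.034,  0.014, -0.042, -0.119, -0.039]), 'joint_efforts': array([ 2.0000e-03, -4.4845e+01, -2.3128e+01, -0.0000e+00,  5.0000e-03,
       -0.0000e+00]), 'position': array([0.125, 0.535, 0.231]), 'tool_rot': array([[-0.974,  0.228, -0.001],
       [ 0.228,  0.974, -0.001],
       [ 0.   , -0.001, -1.   ]]), 'ft_force': array([ 0.926, -0.352, -0.339]), 'wrist_torque': array([-0.005, -0.014,  0.002]), 'gripper_force': np.float64(0.0), 'grip_width': np.float64(0.085)}
side [ 0.42458543 -0.61458841  1.20633012] [ 0.1219588   0.53790436 -0.83413725]
top [0.00636195 0.22140696 1.30547805] [ 0.42873063 -0.05536596 -0.90173425]
```

View pics/top0.png

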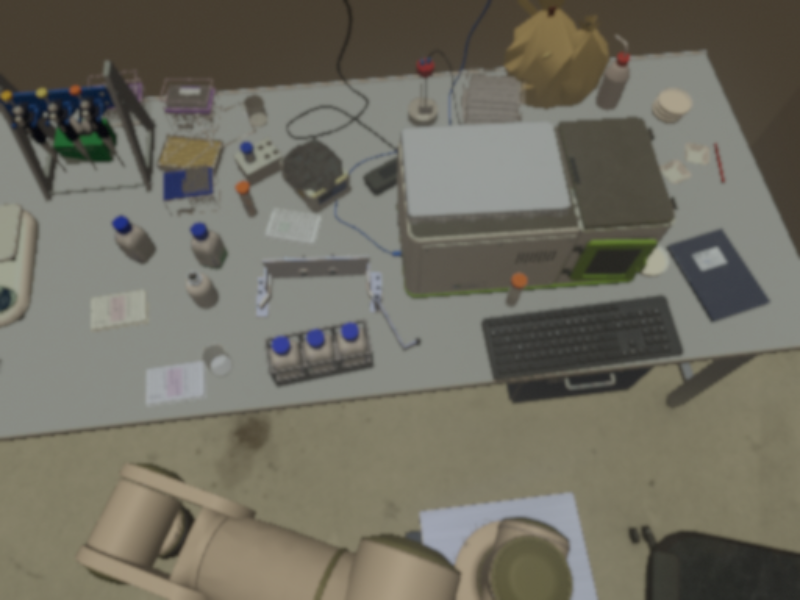

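View pics/side0.png

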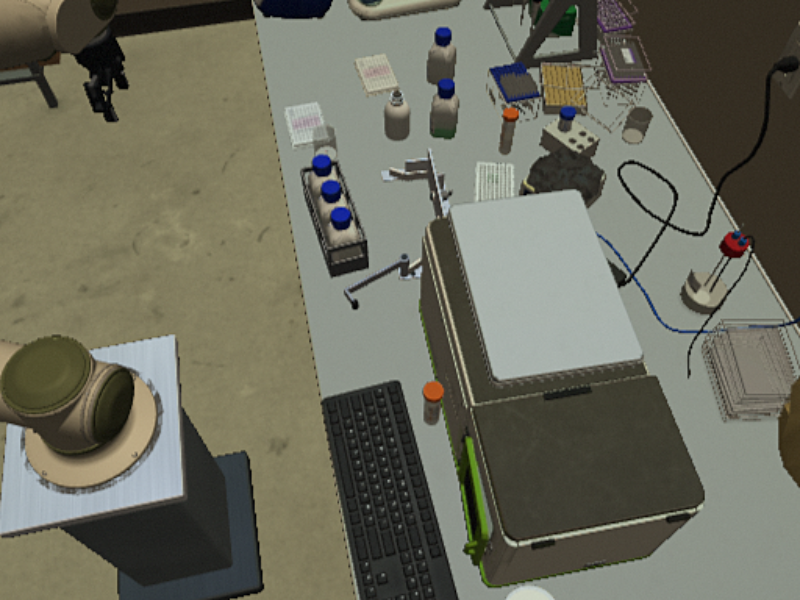

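The top view shows the crate at about (320,350), the bay at (318,280), the bar's pivot at (377,292), its knob at (417,342) and the beaker at (217,360). Next I'll measure these with depth and a larger crop.

Run:
```python
from h import *
for n in("top","side"):
    D=np.load(n+"0.npz"); P=cloud(n,D["d"]); p=D["p"]; ok=D["d"]>0
    c=P[225,205] if n=="top" else P[140,212]
    print(n,"c",c)
    u0,v0,u1,v1=(130,150,285,262) if n=="top" else (175,80,290,210)
    cv2.imwrite(f"pics/{n}crop.png",cv2.resize(p[v0:v1,u0:u1],None,fx=5 if n=="top" else 4.5,fy=5 if n=="top" else 4.5,interpolation=cv2.INTER_CUBIC))
    hsv=cv2.cvtColor(p,cv2.COLOR_BGR2HSV)
    m=((hsv[...,0]>105)&(hsv[...,0]<130)&(hsv[...,1]>140)&(abs(P[...,2]-.143)<.012)&ok).astype(np.uint8)
    k,l,s,ce=cv2.connectedComponentsWithStats(m)
    for i in range(1,k):
        if s[i,4]>8: q=P[l==i]; print("cap",ce[i].round(1),s[i,4],q.mean(0).round(4),"ray",ray(n,*ce[i],.144).round(4))
```

```text
top c [0.47650633 0.32924656 0.10073736]
cap [ 77.1 142.9] 62 [0.8176 0.7488 0.1388] ray [0.814  0.7464 0.144 ]
cap [126.8 147. ] 48 [0.7803 0.5768 0.1398] ray [0.7774 0.5755 0.144 ]
cap [223.5 211.7] 63 [0.4966 0.264  0.1469] ray [0.4978 0.2641 0.144 ]
cap [201.6 215.9] 64 [0.4904 0.3339 0.1471] ray [0.4916 0.3342 0.144 ]
cap [179.2 220.5] 71 [0.4825 0.4045 0.1478] ray [0.4841 0.4051 0.144 ]
side c [0.48082148 0.25460205 0.13774768]
cap [283.1  20.7] 55 [0.8194 0.7418 0.1356] ray [0.8163 0.7311 0.144 ]
cap [285.1  53.8] 67 [0.7828 0.5702 0.1363] ray [0.7802 0.5617 0.144 ]
cap [205.4 104.3] 106 [0.4837 0.3943 0.1426] ray [0.4837 0.3929 0.144 ]
cap [211.5 120.6] 109 [0.4913 0.3243 0.1432] ray [0.4912 0.3236 0.144 ]
cap [217.5 138.1] 120 [0.4973 0.2539 0.1429] ray [0.4972 0.253  0.144 ]
```

View pics/topcrop.png

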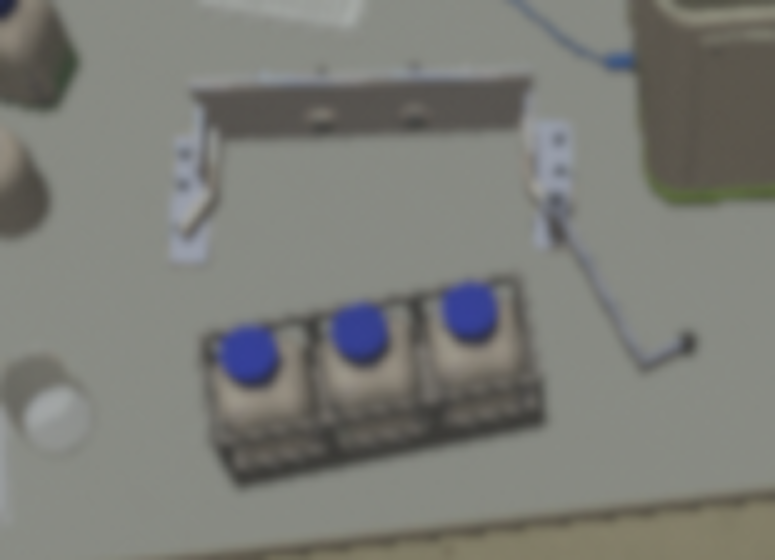

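View pics/sidecrop.png

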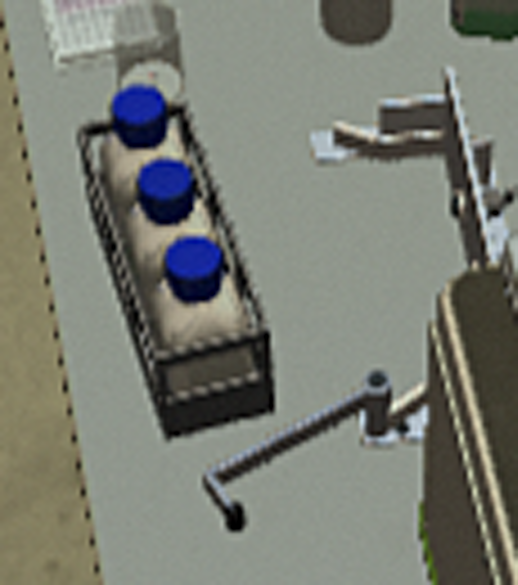

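The crops show the crate rotated by about 6° clear of the bay, and the bar open at about 2 rad with its knob at top-crop (685,343). Now I'll fit the geometry from depth in both views.

Run:
```python
from h import *
def inb(P,b): return np.all([(P[...,i]>b[2*i])&(P[...,i]<b[2*i+1]) for i in range(3)],0)
for n in("top","side"):
    D=np.load(n+"0.npz"); d=D["d"]; P=cloud(n,d)
    print("==",n)
    m=inb(P,(.4,.75,.1,.5,-.02,.02)); print("bench z",np.median(P[m][:,2]))
    for nm,b in dict(crate=(.40,.58,.2,.46,.09,.106),crate_lo=(.40,.58,.2,.46,.02,.085),plate=(.6,.8,.2,.48,.065,.1),cheeks=(.55,.75,.15,.5,.035,.062),bar=(.42,.62,.05,.2,.03,.075),beaker=(.40,.56,.45,.56,.03,.09)).items():
        q=P[inb(P,b)]
        if len(q)>8:
            r=cv2.minAreaRect(q[:,:2].astype(np.float32)); print(nm,len(q),np.round(cv2.boxPoints(r),3).tolist(),"zmax",q[:,2].max().round(3))
D=np.load("top0.npz")
for nm,u,v,z in [("plateTL",193,82,.088),("plateTR",530,75,.088),("knob",685,338,.059),("pivot",558,205,.059),("elbow",643,365,.05),("farL",205,335,.1),("farR",518,280,.1),("baseL",240,487,.004),("baseR",543,423,.004),("plbaseL",222,138,0),("plbaseR",527,128,0)]: print("top",nm,ray("top",130+u/5-.4,150+v/5-.4,z).round(3))
for nm,u,v,z in [("plateNear",485,262,.088),("plateFar",450,72,.088),("knob",233,510,.059),("elbow",210,475,.059),("pivot",377,378,.065),("A",80,130,.1),("B",155,355,.1),("C",268,332,.1),("base",168,437,.004),("baseC",273,410,.004)]: print("side",nm,ray("side",175+u/4.5-.4,80+v/4.5-.4,z).round(3))
```

```text
== top
bench z 0.0011048249097541211
crate 679 [[0.44200000166893005, 0.4390000104904175], [0.4620000123977661, 0.22200000286102295], [0.5450000166893005, 0.23000000417232513], [0.5249999761581421, 0.44699999690055847]] zmax 0.106
crate_lo 621 [[0.4410000145435333, 0.4390000104904175], [0.4620000123977661, 0.22300000488758087], [0.5440000295639038, 0.23100000619888306], [0.5220000147819519, 0.44699999690055847]] zmax 0.085
plate 319 [[0.6010000109672546, 0.2029999941587448], [0.6830000281333923, 0.16500000655651093], [0.7979999780654907, 0.4129999876022339], [0.7160000205039978, 0.45100000500679016]] zmax 0.094
cheeks 380 [[0.5519999861717224, 0.1770000010728836], [0.7419999837875366, 0.14800000190734863], [0.7870000004768372, 0.43799999356269836], [0.597000002861023, 0.46799999475479126]] zmax 0.062
bar 213 [[0.4819999933242798, 0.20000000298023224], [0.4819999933242798, 0.050999999046325684], [0.6200000047683716, 0.050999999046325684], [0.6200000047683716, 0.20000000298023224]] zmax 0.075
beaker 85 [[0.4819999933242798, 0.5590000152587891], [0.4819999933242798, 0.5329999923706055],
[... 1221 characters left out ...]
333923], [0.47999998927116394, 0.5590000152587891]] zmax 0.072
top plateTL [0.718 0.446 0.088]
top plateTR [0.696 0.209 0.088]
top knob [0.497 0.123 0.059]
top pivot [0.607 0.199 0.059]
top elbow [0.484 0.153 0.05 ]
top farL [0.519 0.44  0.1  ]
top farR [0.535 0.232 0.1  ]
top baseL [0.445 0.436 0.004]
top baseR [0.467 0.225 0.004]
top plbaseL [0.719 0.441 0.   ]
top plbaseR [0.701 0.214 0.   ]
side plateNear [0.696 0.257 0.088]
side plateFar [0.715 0.435 0.088]
side knob [0.494 0.115 0.059]
side elbow [0.484 0.145 0.059]
side pivot [0.607 0.193 0.065]
side A [0.443 0.426 0.1  ]
side B [0.463 0.218 0.1  ]
side C [0.539 0.221 0.1  ]
side base [0.464 0.219 0.004]
side baseC [0.539 0.225 0.004]
```

Estimates: crate at (0.491, 0.331), yaw +5.3°. Dock at (0.667, 0.329), yaw −5.2°. Bar open at about 2.0 rad.

Plan: push with the open gripper (two contacts 114 mm apart) leaning 40°, so the body stays clear of the rail and bottles.

```bash
cat >> h.py <<'E'
from scipy.spatial.transform import Rotation as Ro
def pose(psi,tilt): # tool y horizontal left, fingers lean forward by tilt (deg)
    p=np.radians(psi); h=np.array([np.cos(p),np.sin(p),0]); y=np.array([-np.sin(p),np.cos(p),0])
    z=np.sin(np.radians(tilt))*h-np.cos(np.radians(tilt))*np.array([0,0,1.]); return np.stack([np.cross(y,z),y,z],1)
def plan(pts,psi,tilt):
    """turn first, then straight shifts through pts, all in move units"""
    s=env.observe(); R0=np.array(s["tool_rot"]); Rt=pose(psi,tilt)
    rv=Ro.from_matrix(R0.T@Rt).as_rotvec(degrees=True)/5; print("turn",rv.round(2))
    p=np.array(s["position"])
    for q in pts: print("shift",(Rt.T@(np.array(q)-p)/.05).round(2)); p=np.array(q)
E
python3 -c "
from h import *
plan([(.36,.315,.17),(.40,.32,.012)],5.3,40)"
```

```text
turn [-1.3  -7.93 -3.54]
shift [-2.49 -4.82  3.68]
shift [1.41 0.03 2.94]
```

{"op": "arm_command", "data": {
  "turn": [
    [-0.13,-0.79,-0.35],
    [-0.13,-0.79,-0.35],
    [-0.13,-0.79,-0.35],
    [-0.13,-0.79,-0.35],
    [-0.13,-0.79,-0.35],
    [-0.13,-0.79,-0.35],
    [-0.13,-0.79,-0.35],
    [-0.13,-0.79,-0.35],
    [-0.13,-0.79,-0.35],
    [-0.13,-0.79,-0.35]
  ],
  "xyz": [
    [0,0,0],
    [0,0,0],
    [0,0,0],
    [0,0,0],
    [0,0,0],
    [0,0,0],
    [0,0,0],
    [0,0,0],
    [0,0,0],
    [0,0,0]
  ],
  "claw": [85,85,85,85,85,85,85,85,85,85]
}}

```text
time_s: 1.1
position: [0.1251, 0.5355, 0.2311]
tool_rot: [[-0.763, -0.091, 0.64], [-0.069, 0.996, 0.06], [-0.643, 0.002, -0.766]]
ft_force: [0.4, -0.2, 0.1]
grip_width: 0.0851
gripper_force: 0.0
```

{"op": "arm_command", "data": {
  "turn": [
    [0,0,0],
    [0,0,0],
    [0,0,0],
    [0,0,0],
    [0,0,0],
    [0,0,0],
    [0,0,0],
    [0,0,0],
    [0,0,0],
    [0,0,0],
    [0,0,0],
    [0,0,0]
  ],
  "xyz": [
    [-0.25,-0.48,0.37],
    [-0.25,-0.48,0.37],
    [-0.25,-0.48,0.37],
    [-0.25,-0.48,0.37],
    [-0.25,-0.48,0.37],
    [-0.25,-0.48,0.37],
    [-0.25,-0.48,0.37],
    [-0.25,-0.48,0.37],
    [-0.25,-0.48,0.37],
    [-0.25,-0.48,0.37],
    [0,0,0],
    [0,0,0]
  ],
  "claw": [85,85,85,85,85,85,85,85,85,85,85,85]
}}

```text
time_s: 2.3
position: [0.3606, 0.3153, 0.1687]
tool_rot: [[-0.765, -0.088, 0.638], [-0.066, 0.996, 0.058], [-0.641, 0.002, -0.768]]
ft_force: [-0.7, 0.1, 0.3]
grip_width: 0.085
gripper_force: 0.0
```

Run:
```python
from h import *
s=env.observe(); print(s["position"],s["q"],s["ft_force"],s["time_s"])
p,d=imaging.get_image("wrist"); np.savez("w0.npz",p=p,d=d); cv2.imwrite("pics/w0.png",p)
plan([(.40,.321,.05),(.40,.321,.012)],5.3,40)
```

```text
[0.36058815 0.31530706 0.16867437] [ 37.72289028  12.30279844 113.42549001 -48.20500065  27.52619635
 -18.91947824] [-0.72052338  0.05879558  0.30900373] 2.3
turn [-0.   -0.03 -0.05]
shift [0.91 0.03 2.34]
shift [0.49 0.   0.58]
```

View pics/w0.png

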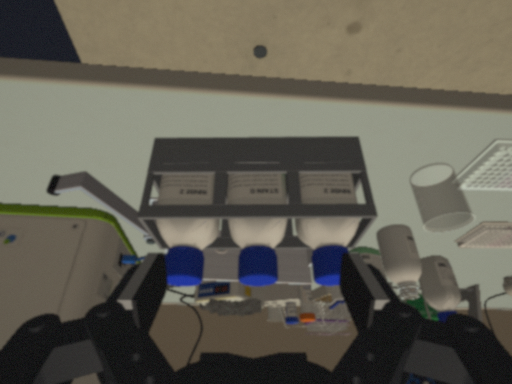

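The wrist view (upside down) shows the crate face centred and parallel: its base line runs from (155,138) to (358,137). I'll check where the camera sits relative to the tool, and use its depth to refine the crate's front face.

Run:
```python
from h import *
K,R,t=cam("wrist"); s=env.observe(); c=-R.T@t
print("cam in tool",np.array(s["tool_rot"]).T@(c-s["position"]))
D=np.load("w0.npz"); P=cloud("wrist",D["d"])
w=P[152:166,165:350].reshape(-1,3); w=w[(w[:,2]>.01)&(w[:,2]<.05)]
f=np.polyfit(w[:,1],w[:,0],1); print("face x=a*y+b",f,"yaw",-np.degrees(np.arctan(f[0])),"res",np.std(w[:,0]-np.polyval(f,w[:,1])),"z",w[:,2].min(),w[:,2].max())
for u,v in((155,138),(358,137)): print(ray("wrist",u,v,.004))
```

```text
cam in tool [ 0.08246315  0.00039272 -0.1437257 ]
face x=a*y+b [-0.09707731  0.48221759] yaw 5.5447457273364105 res 0.0006518997402711472 z 0.025417720399302367 0.045149680396680894
[0.46500542 0.22006378 0.004     ]
[0.44429207 0.4377209  0.004     ]
```

{"op": "arm_command", "data": {
  "turn": [
    [0,-0.03,-0.05],
    [0,0,0],
    [0,0,0],
    [0,0,0],
    [0,0,0],
    [0,0,0],
    [0,0,0],
    [0,0,0],
    [0,0,0],
    [0,0,0]
  ],
  "xyz": [
    [0,0,0],
    [0.18,0.02,0.47],
    [0.18,0.02,0.47],
    [0.18,0.02,0.47],
    [0.18,0.02,0.47],
    [0.18,0.02,0.47],
    [0.16,0,0.19],
    [0.16,0,0.19],
    [0.16,0,0.19],
    [0,0,0]
  ],
  "claw": [85,85,85,85,85,85,85,85,85,85]
}}

```text
time_s: 3.35
position: [0.4062, 0.3414, 0.0416]
tool_rot: [[-0.79, -0.082, 0.608], [-0.074, 0.996, 0.038], [-0.609, -0.015, -0.793]]
ft_force: [0.2, -0.0, -0.4]
grip_width: 0.0848
gripper_force: 0.0
```

```bash
cat >> h.py <<'E'
DX=np.array([.667,.329]); DPSI=-5.2
def crate():
    """crate pose from rail depth, top+side: centre, yaw"""
    for n in("top","side"):
        p,d=imaging.get_image(n); P=cloud(n,d)
        b=(.40,.80,.19,.47,.093,.104); m=np.all([(P[...,i]>b[2*i])&(P[...,i]<b[2*i+1]) for i in range(3)],0)
        r=cv2.minAreaRect(P[m][:,:2].astype(np.float32)); bp=cv2.boxPoints(r)
        e=[bp[1]-bp[0],bp[2]-bp[1]]; e=max(e,key=np.linalg.norm); e=e*np.sign(e[1])
        yaw=np.degrees(np.arctan2(-e[0],e[1])); a=np.radians(DPSI); v=np.array(r[0])-DX
        print(n,"c",np.round(r[0],4),"size",np.round(r[1],3),"yaw",yaw.round(1),"in dock",np.round([v@[np.cos(a),np.sin(a)],v@[-np.sin(a),np.cos(a)]],4))
def st(): s=env.observe(); print("t",s["time_s"],"pos",s["position"].round(4),"F",s["ft_force"].round(1))
E
python3 - <<'E'
from h import *
st(); crate(); plan([(.451-.01,.329-.001,.012)],5.4,40)
E
```

```text
t 3.35 pos [0.4062 0.3414 0.0416] F [ 0.2 -0.  -0.4]
top c [0.5866 0.341 ] size [0.272 0.218] yaw -86.1 in dock [-0.0811  0.0047]
side c [0.4904 0.3296] size [0.08  0.225] yaw 5.4 in dock [-0.176  -0.0154]
turn [-0.22 -0.49 -0.  ]
shift [-0.12 -0.33  0.89]
```

Run:
```python
from h import *
s=env.observe(); print(s["q"].round(1), s["qvel"].round(1)); plan([(.40,.324,.012)],5.4,40); plan([(.415,.325,.012)],5.4,25)
```

```text
[ 36.5  30.9 113.2 -81.4  19.6  16.7] [-0.4 -0.4  0.1  0.   0.1 -0. ]
turn [-0.22 -0.49 -0.  ]
shift [ 0.51 -0.33  0.36]
turn [-0.22  2.5  -0.03]
shift [ 0.12 -0.34  0.61]
```

At 40° tilt joint 4 reaches its limit, so I'll use 30° and a 50 mm opening instead.

{"op": "arm_command", "data": {
  "turn": [
    [-0.08,0.5,0],
    [-0.08,0.5,0],
    [-0.08,0.5,0],
    [0,0,0],
    [0,0,0]
  ],
  "xyz": [
    [0,0,0],
    [0,0,0],
    [0,0,0],
    [0,0,0],
    [0,0,0]
  ],
  "claw": [50,50,50,50,50]
}}

```text
time_s: 3.95
position: [0.4066, 0.3406, 0.0423]
tool_rot: [[-0.861, -0.092, 0.5], [-0.078, 0.996, 0.048], [-0.502, 0.002, -0.865]]
ft_force: [-0.7, 0.7, -0.1]
grip_width: 0.0496
gripper_force: 0.0
```

Run:
```python
from h import *
st(); print(env.observe()["q"].round(1)); plan([(.42,.326,.014)],5.4,30)
```

```text
t 3.95 pos [0.4066 0.3406 0.0423] F [-0.7  0.7 -0.1]
[ 33.9  29.4 110.  -46.4  19.3 -20. ]
turn [ 0.01  0.03 -0.04]
shift [ 0.07 -0.32  0.61]
```

{"op": "arm_command", "data": {
  "turn": [
    [0.01,0.03,-0.04],
    [0,0,0],
    [0,0,0],
    [0,0,0],
    [0,0,0]
  ],
  "xyz": [
    [0,0,0],
    [0.02,-0.11,0.2],
    [0.02,-0.11,0.2],
    [0.02,-0.11,0.2],
    [0,0,0]
  ],
  "claw": [50,50,50,50,50]
}}

```text
time_s: 4.45
position: [0.4201, 0.325, 0.0133]
tool_rot: [[-0.864, -0.095, 0.495], [-0.083, 0.995, 0.046], [-0.497, -0.001, -0.868]]
ft_force: [-0.5, 0.1, -0.0]
grip_width: 0.0501
gripper_force: 0.0
```

Run:
```python
from h import *
st(); print(env.observe()["q"].round(1)); plan([(.44,.328,.014),(.47,.331,.014)],5.4,30)
p,d=imaging.get_image("wrist"); cv2.imwrite("pics/w1.png",p)
```

```text
t 4.45 pos [0.4201 0.325  0.0133] F [-0.5  0.1 -0. ]
[ 31.   32.8 111.5 -56.4  15.  -12. ]
turn [-0.01 -0.04  0.02]
shift [-0.36  0.02  0.19]
shift [-0.52  0.    0.3 ]
```

View pics/w1.png

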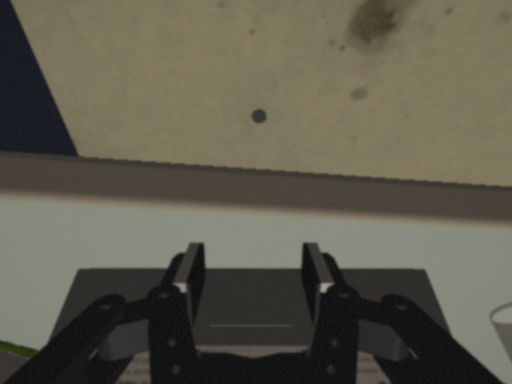

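The fingers at (190–310, 245) are centred in front of the crate's base and clear of it. First I'll push 30 mm straight along the crate's own axis.

{"op": "arm_command", "data": {
  "turn": [
    [0,-0.04,0.02],
    [0,0,0],
    [0,0,0],
    [0,0,0],
    [0,0,0],
    [0,0,0],
    [0,0,0],
    [0,0,0],
    [0,0,0],
    [0,0,0],
    [0,0,0],
    [0,0,0]
  ],
  "xyz": [
    [-0.087,0,0.049],
    [-0.087,0,0.049],
    [-0.087,0,0.049],
    [-0.087,0,0.049],
    [-0.087,0,0.049],
    [-0.087,0,0.049],
    [-0.087,0,0.049],
    [-0.087,0,0.049],
    [-0.087,0,0.049],
    [-0.087,0,0.049],
    [-0.087,0,0.049],
    [0,0,0]
  ],
  "claw": [50,50,50,50,50,50,50,50,50,50,50,50]
}}

```text
time_s: 5.7
position: [0.4747, 0.3306, 0.0148]
tool_rot: [[-0.862, -0.093, 0.498], [-0.081, 0.996, 0.047], [-0.5, 0.0, -0.866]]
ft_force: [-3.8, -0.5, 1.2]
grip_width: 0.0503
gripper_force: 1.5
```

```bash
sed -i 's/        r=cv2.minAreaRect(P\[m\]/        k,l,ss,_=cv2.connectedComponentsWithStats(cv2.dilate(m.astype(np.uint8),np.ones((3,3)))); m\&=l==1+ss[1:,4].argmax()\n        r=cv2.minAreaRect(P[m]/; s/(.40,.80,.19,.47,.093,.104)/(.40,.69,.19,.47,.093,.104)/' h.py
python3 - <<'E'
from h import *
st(); print(env.observe()["q"].round(1)); crate(); plan([(.5,.331,.014)],5.4,30)
E
```

```text
t 5.7 pos [0.4747 0.3306 0.0148] F [-3.8 -0.5  1.2]
[ 28.1  34.8 104.7 -42.5  16.7 -28.8]
top c [0.523  0.3372] size [0.083 0.218] yaw 5.5 in dock [-0.1442 -0.0049]
side c [0.5201 0.3315] size [0.081 0.225] yaw 5.2 in dock [-0.1465 -0.0109]
turn [ 0.    0.01 -0.01]
shift [-0.43 -0.04  0.27]
```

The crate slides square and stuck to the fingers. Before the arc I'll refine the dock's yaw from the depth of its back plate.

Run:
```python
from h import *
for n in("top","side"):
    D=np.load(n+"0.npz"); P=cloud(n,D["d"])
    b=(.68,.735,.24,.42,.03,.08) if n=="top" else (.68,.735,.24,.43,.075,.095)
    q=P[np.all([(P[...,i]>b[2*i])&(P[...,i]<b[2*i+1]) for i in range(3)],0)]
    f=np.polyfit(q[:,1],q[:,0],1)
    for _ in range(5):
        r=q[:,0]-np.polyval(f,q[:,1]); q=q[abs(r)<max(2*np.std(r),.002)]; f=np.polyfit(q[:,1],q[:,0],1)
    print(n,len(q),"yaw",-np.degrees(np.arctan(f[0])).round(2),"x at y=.328",np.polyval(f,.328).round(4),"res",np.std(r).round(4))
    # inner/outer sides of cheeks and guides
    for nm,b in dict(cheekL=(.62,.70,.42,.47,.045,.065),cheekR=(.60,.70,.18,.23,.045,.065),guideL=(.60,.69,.40,.47,.018,.03),guideR=(.60,.68,.18,.24,.018,.03)).items():
        q=P[np.all([(P[...,i]>b[2*i])&(P[...,i]<b[2*i+1]) for i in range(3)],0)]
        if len(q)>4: print(nm,len(q),q.mean(0).round(4),q[:,1].min().round(3),q[:,1].max().round(3))
```

```text
top 302 yaw -4.05 x at y=.328 0.7076 res 0.0012
cheekL 19 [0.6805 0.4496 0.0536] 0.447 0.453
cheekR 56 [0.6497 0.2089 0.0587] 0.192 0.223
guideL 32 [0.6588 0.4547 0.0242] 0.444 0.469
guideR 23 [0.631  0.2112 0.0247] 0.198 0.219
side 94 yaw -4.19 x at y=.328 0.7065 res 0.002
cheekL 38 [0.6822 0.4427 0.0526] 0.437 0.45
cheekR 34 [0.6073 0.1912 0.0565] 0.183 0.207
guideL 53 [0.6608 0.4467 0.023 ] 0.431 0.461
guideR 39 [0.6232 0.1985 0.0236] 0.186 0.215
```

{"op": "arm_command", "data": {
  "turn": [
    [0.079,0,0.137],
    [0.079,0,0.137],
    [0.079,0,0.137],
    [0.079,0,0.137],
    [0.079,0,0.137],
    [0.079,0,0.137],
    [0,0,0]
  ],
  "xyz": [
    [-0.113,-0.003,0.065],
    [-0.113,-0.001,0.065],
    [-0.113,0.001,0.065],
    [-0.113,0.003,0.065],
    [-0.113,0.005,0.065],
    [-0.113,0.007,0.065],
    [0,0,0]
  ],
  "claw": [50,50,50,50,50,50,50]
}}

```text
time_s: 6.5
position: [0.5143, 0.3338, 0.0149]
tool_rot: [[-0.865, -0.011, 0.501], [-0.009, 1.0, 0.006], [-0.501, 0.001, -0.865]]
ft_force: [-0.7, -0.4, -0.5]
grip_width: 0.05
gripper_force: 0.1
```

```bash
sed -i 's/^DX=.*/DX=np.array([.6655,.328]); DPSI=-4.1/' h.py
python3 - <<'E'
from h import *
st(); print(env.observe()["q"].round(1)); crate(); plan([(.5533,.336,.0145)],-4.1,30)
E
```

```text
t 6.5 pos [0.5143 0.3338 0.0149] F [-0.7 -0.4 -0.5]
[ 27.4  36.8  98.6 -38.   21.5 -30.4]
top c [0.5634 0.2964] size [0.082 0.138] yaw 0.2 in dock [-0.0996 -0.0388]
side c [0.5596 0.3314] size [0.08  0.224] yaw 0.6 in dock [-0.1059 -0.0041]
turn [0.49 0.02 0.82]
shift [-0.66  0.1   0.4 ]
```

{"op": "arm_command", "data": {
  "turn": [
    [0.081,0,0.137],
    [0.081,0,0.137],
    [0.081,0,0.137],
    [0.081,0,0.137],
    [0.081,0,0.137],
    [0.081,0,0.137],
    [0,0,0]
  ],
  "xyz": [
    [-0.112,0.009,0.066],
    [-0.112,0.011,0.066],
    [-0.112,0.013,0.066],
    [-0.112,0.015,0.066],
    [-0.112,0.017,0.066],
    [-0.112,0.018,0.066],
    [0,0,0]
  ],
  "claw": [50,50,50,50,50,50,50]
}}

```text
time_s: 7.3
position: [0.5533, 0.3371, 0.015]
tool_rot: [[-0.863, 0.073, 0.5], [0.063, 0.997, -0.036], [-0.501, 0.0, -0.865]]
ft_force: [-1.6, 0.3, 0.5]
grip_width: 0.0499
gripper_force: 0.6
```

Run:
```python
from h import *
st(); print(env.observe()["q"].round(1)); crate(); plan([(.5533+.065*.9974,.336-.065*.0715,.0145)],-4.1,30)
p,d=imaging.get_image("side"); cv2.imwrite("pics/s2.png",cv2.resize(p[70:215,180:320],None,fx=4,fy=4,interpolation=cv2.INTER_CUBIC))
```

```text
t 7.3 pos [0.5533 0.3371 0.015 ] F [-1.6  0.3  0.5]
[ 26.8  39.2  92.1 -35.1  26.7 -30.4]
top c [0.598  0.2953] size [0.137 0.082] yaw -4.9 in dock [-0.065  -0.0374]
side c [0.5984 0.3294] size [0.222 0.08 ] yaw -4.1 in dock [-0.0671 -0.0034]
turn [ 0.    0.02 -0.01]
shift [-1.12 -0.02  0.66]
```

View pics/s2.png

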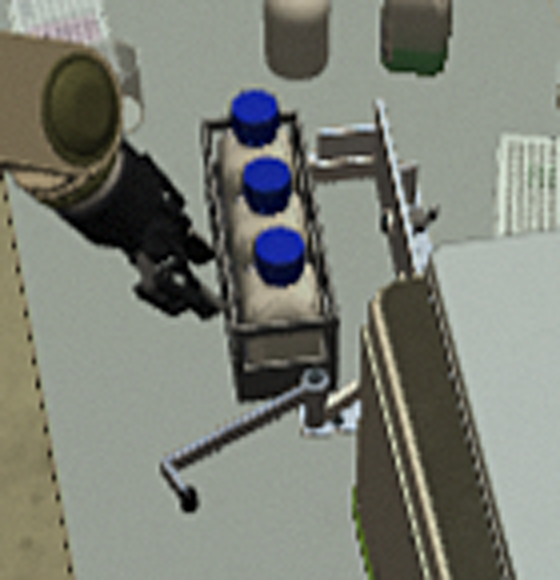

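The side view shows the crate parallel to the back plate at the bay mouth, with the fingers low on its face. I'll push it in.

{"op": "arm_command", "data": {
  "turn": [
    [0,0,0],
    [0,0,0],
    [0,0,0],
    [0,0,0],
    [0,0,0],
    [0,0,0],
    [0,0,0],
    [0,0,0],
    [0,0,0],
    [0,0,0]
  ],
  "xyz": [
    [-0.087,0,0.051],
    [-0.087,0,0.051],
    [-0.087,0,0.051],
    [-0.087,0,0.051],
    [-0.087,0,0.051],
    [-0.087,0,0.051],
    [-0.087,0,0.051],
    [-0.087,0,0.051],
    [-0.087,0,0.051],
    [0,0,0]
  ],
  "claw": [50,50,50,50,50,50,50,50,50,50]
}}

```text
time_s: 8.45
position: [0.5983, 0.3337, 0.0148]
tool_rot: [[-0.863, 0.072, 0.5], [0.063, 0.997, -0.036], [-0.501, 0.0, -0.865]]
ft_force: [-4.3, 0.5, 3.1]
grip_width: 0.05
gripper_force: 2.0
```

Run:
```python
from h import *
st(); crate(); plan([(.5533+.065*.9974,.336-.065*.0715,.0145)],-4.1,30)
```

```text
t 8.45 pos [0.5983 0.3337 0.0148] F [-4.3  0.5  3.1]
top c [0.644  0.2931] size [0.135 0.083] yaw -4.6 in dock [-0.019  -0.0363]
side c [0.6432 0.3269] size [0.224 0.08 ] yaw -4.1 in dock [-0.0222 -0.0027]
turn [-0.    0.02 -0.01]
shift [-0.34 -0.02  0.21]
```

{"op": "arm_command", "data": {
  "turn": [
    [0,0,0],
    [0,0,0],
    [0,0,0],
    [0,0,0],
    [0,0,0],
    [0,0,0]
  ],
  "xyz": [
    [-0.052,0,0.03],
    [-0.052,0,0.03],
    [-0.052,0,0.03],
    [-0.052,0,0.03],
    [-0.052,0,0.03],
    [-0.052,0,0.03]
  ],
  "claw": [50,50,50,50,50,50]
}}

```text
time_s: 9.15
position: [0.6153, 0.3325, 0.0148]
tool_rot: [[-0.864, 0.072, 0.499], [0.062, 0.997, -0.036], [-0.5, -0.0, -0.866]]
ft_force: [-12.1, 0.8, 8.1]
grip_width: 0.0503
gripper_force: 6.1
```

{"op": "arm_command", "data": {
  "turn": [
    [0,0,0],
    [0,0,0]
  ],
  "xyz": [
    [-0.026,0,0.015],
    [-0.026,0,0.015]
  ],
  "claw": [50,50]
}}

```text
time_s: 9.35
position: [0.6181, 0.3323, 0.0147]
tool_rot: [[-0.864, 0.072, 0.498], [0.062, 0.997, -0.036], [-0.5, -0.0, -0.866]]
ft_force: [-13.0, 1.4, 9.0]
grip_width: 0.0498
gripper_force: 6.7
```

Run:
```python
from h import *
st(); crate()
```

```text
t 9.35 pos [0.6181 0.3323 0.0147] F [-13.    1.4   9. ]
top c [0.6577 0.2923] size [0.137 0.071] yaw -4.0 in dock [-0.0052 -0.0362]
side c [0.6438 0.3271] size [0.224 0.042] yaw -4.0 in dock [-0.0216 -0.0025]
```

{"op": "arm_command", "data": {
  "turn": [
    [0,0,0],
    [0,0,0]
  ],
  "xyz": [
    [-0.026,0,0.015],
    [-0.026,0,0.015]
  ],
  "claw": [50,50]
}}

```text
time_s: 9.65
position: [0.6193, 0.3322, 0.0146]
tool_rot: [[-0.865, 0.072, 0.496], [0.062, 0.997, -0.037], [-0.497, -0.001, -0.868]]
ft_force: [-32.8, 1.7, 21.0]
grip_width: 0.0499
gripper_force: 16.1
```

{"op": "arm_command", "data": {
  "turn": [
    [0,0,0],
    [0,0,0]
  ],
  "xyz": [
    [-0.026,0,0.015],
    [0,0,0]
  ],
  "claw": [50,50]
}}

```text
time_s: 9.85
position: [0.6193, 0.3322, 0.0146]
tool_rot: [[-0.866, 0.072, 0.494], [0.062, 0.997, -0.038], [-0.496, -0.002, -0.869]]
ft_force: [-34.5, 1.5, 21.1]
grip_width: 0.0499
gripper_force: 16.8
```

The force jumped to 35 N with no motion, so the crate is home. Backing off.

{"op": "arm_command", "data": {
  "turn": [
    [0,0,0],
    [0,0,0],
    [0,0,0],
    [0,0,0],
    [0,0,0],
    [0,0,0],
    [0,0,0],
    [0,0,0],
    [0,0,0]
  ],
  "xyz": [
    [0.05,0,-0.029],
    [0.1,0,-0.058],
    [0.2,0,-0.115],
    [0.2,0,-0.115],
    [0.2,0,-0.115],
    [0.2,0,-0.115],
    [0.2,0,-0.115],
    [0.2,0,-0.115],
    [0,0,0]
  ],
  "claw": [0,0,0,0,0,0,0,0,0]
}}

```text
time_s: 10.75
position: [0.5454, 0.3376, 0.0143]
tool_rot: [[-0.863, 0.071, 0.5], [0.062, 0.997, -0.036], [-0.501, -0.0, -0.866]]
ft_force: [0.3, 0.1, -0.7]
grip_width: -0.0001
gripper_force: 0.0
```

Run:
```python
from h import *
st(); print(env.observe()["q"].round(1)); crate()
D=np.array
for n in("side","top"):
    p,d=imaging.get_image(n); P=cloud(n,d); np.savez(n+"1.npz",p=p,d=d)
    q=P[np.all([(P[...,i]>b[0])&(P[...,i]<b[1]) for i,b in enumerate([(.45,.6),(.08,.19),(.035,.07)])],0)]
    print(n,len(q),"bar far end",q[q[:,0].argmin()].round(3),"knob",q[q[:,1]<q[:,1].min()+.013].mean(0).round(3))
p=np.load("side1.npz")["p"]; cv2.imwrite("pics/s3.png",cv2.resize(p[70:215,180:320],None,fx=4,fy=4,interpolation=cv2.INTER_CUBIC))
```

```text
t 10.75 pos [0.5454 0.3376 0.0143] F [ 0.3  0.1 -0.7]
[ 27.2  38.9  93.  -36.   26.3 -29.1]
top c [0.6559 0.3323] size [0.22  0.071] yaw -0.8 in dock [-0.0099  0.0036]
side c [0.6566 0.3251] size [0.221 0.067] yaw -4.1 in dock [-0.0087 -0.0036]
side 235 bar far end [0.479 0.148 0.039] knob [0.494 0.115 0.053]
top 115 bar far end [0.481 0.155 0.064] knob [0.495 0.124 0.056]
```

View pics/s3.png

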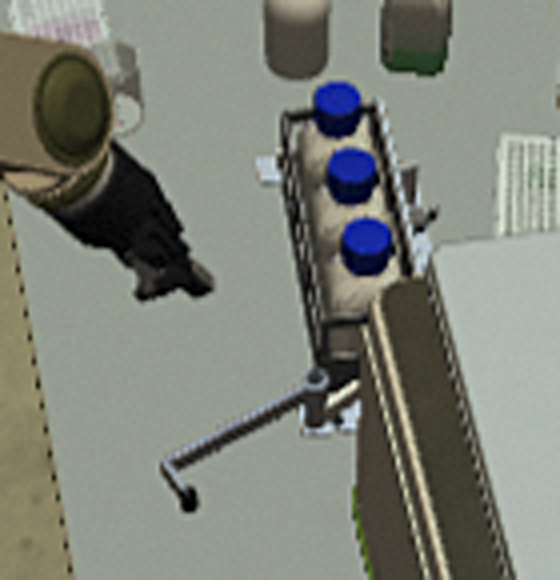

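The crate is flush against the back plate, and the bar is still open at about 2 rad with its knob at crop (190,500). Next I'll plan the swing path for the closed fingertips on the bar's outer side, and check clearance to the analyser.

```bash
cat >> h.py <<'E'
PIV=np.array([.607,.196])
def barp(th,r,s):
    a=np.radians(DPSI); X=np.array([np.cos(a),np.sin(a)]); Y=np.array([-np.sin(a),np.cos(a)])
    d=r*np.array([-np.sin(th),np.cos(th)])+s*np.array([-np.cos(th),-np.sin(th)]); return PIV+d[0]*X+d[1]*Y
E
python3 - <<'E'
from h import *
P=cloud("top",np.load("top0.npz")["d"])
for z in(.03,.1,.2):
    q=P[(abs(P[...,2]-z)<.02)&(P[...,0]>.56)&(P[...,0]<.75)&(P[...,1]>-.05)&(P[...,1]<.17)]
    print(z,len(q),q[:,0].min().round(3),q[:,1].max().round(3))
pts=[(.50,.338,.12),(.50,.126,.12)]
for th,s in[(2.02,40),(2.02,14)]+[(t,15) for t in(1.7,1.4,1.1,.8,.5,.3,.15,.05)]:
    p=barp(th,.09,s/1000); print(th,s,p.round(4)); pts.append((*p,.12 if s==40 else .04))
    if s==40: pts.append((*p,.04))
plan(pts,-4.1,30)
E
```

```text
0.03 264 0.61 0.168
0.1 296 0.612 0.133
0.2 369 0.612 0.132
2.02 40 [0.5381 0.1256]
2.02 14 [0.5285 0.1498]
1.7 15 [0.518  0.1758]
1.4 15 [0.516 0.203]
1.1 15 [0.5222 0.2296]
0.8 15 [0.5359 0.2532]
0.5 15 [0.556  0.2716]
0.3 15 [0.572  0.2803]
0.15 15 [0.585  0.2845]
0.05 15 [0.5939 0.2863]
turn [ 0.    0.03 -0.01]
shift [-0.24 -0.06 -2.3 ]
shift [-0.26 -4.23  0.15]
shift [-0.66  0.05  0.38]
shift [0.8  0.   1.39]
shift [ 0.2   0.47 -0.11]
shift [ 0.21  0.5  -0.12]
shift [ 0.07  0.54 -0.04]
shift [-0.07  0.54  0.04]
shift [-0.21  0.49  0.12]
shift [-0.32  0.4   0.19]
shift [-0.27  0.2   0.15]
shift [-0.22  0.1   0.13]
shift [-0.15  0.05  0.09]
```

{"op": "arm_command", "data": {
  "turn": [
    [0,0,0],
    [0,0,0],
    [0,0,0],
    [0,0,0],
    [0,0,0],
    [0,0,0],
    [0,0,0],
    [0,0,0],
    [0,0,0],
    [0,0,0],
    [0,0,0],
    [0,0,0]
  ],
  "xyz": [
    [-0.05,-0.01,-0.46],
    [-0.05,-0.01,-0.46],
    [-0.05,-0.01,-0.46],
    [-0.05,-0.01,-0.46],
    [-0.05,-0.01,-0.46],
    [-0.04,-0.7,0.02],
    [-0.04,-0.7,0.02],
    [-0.04,-0.7,0.02],
    [-0.04,-0.7,0.02],
    [-0.04,-0.7,0.02],
    [-0.04,-0.7,0.02],
    [0,0,0]
  ],
  "claw": [0,0,0,0,0,0,0,0,0,0,0,0]
}}

```text
time_s: 12.15
position: [0.4981, 0.1244, 0.1212]
tool_rot: [[-0.862, 0.077, 0.5], [0.066, 0.997, -0.039], [-0.502, -0.0, -0.865]]
ft_force: [-0.6, 0.1, 0.3]
grip_width: 0.0001
gripper_force: 0.0
```

{"op": "arm_command", "data": {
  "turn": [
    [0,0,0],
    [0,0,0],
    [0,0,0],
    [0,0,0],
    [0,0,0],
    [0,0,0],
    [0,0,0]
  ],
  "xyz": [
    [-0.33,0.02,0.19],
    [-0.33,0.02,0.19],
    [0.2,0,0.35],
    [0.2,0,0.35],
    [0.2,0,0.35],
    [0.2,0,0.35],
    [0,0,0]
  ],
  "claw": [0,0,0,0,0,0,0]
}}

```text
time_s: 12.85
position: [0.5355, 0.1275, 0.0383]
tool_rot: [[-0.865, 0.072, 0.497], [0.062, 0.997, -0.036], [-0.498, -0.0, -0.867]]
ft_force: [0.1, 0.4, 0.2]
grip_width: -0.0002
gripper_force: 0.0
```

Run:
```python
from h import *
st(); pts=[(*barp(t,.09,.015),.04) for t in (2.02,1.7,1.4,1.1,.8)]
plan(pts,-4.1,30)
p,d=imaging.get_image("side"); cv2.imwrite("pics/s4.png",cv2.resize(p[70:215,180:320],None,fx=4,fy=4,interpolation=cv2.INTER_CUBIC))
```

```text
t 12.85 pos [0.5355 0.1275 0.0383] F [0.1 0.4 0.2]
turn [-0.   -0.03 -0.  ]
shift [ 0.12  0.42 -0.11]
shift [ 0.22  0.52 -0.13]
shift [ 0.07  0.54 -0.04]
shift [-0.07  0.54  0.04]
shift [-0.21  0.49  0.12]
```

View pics/s4.png

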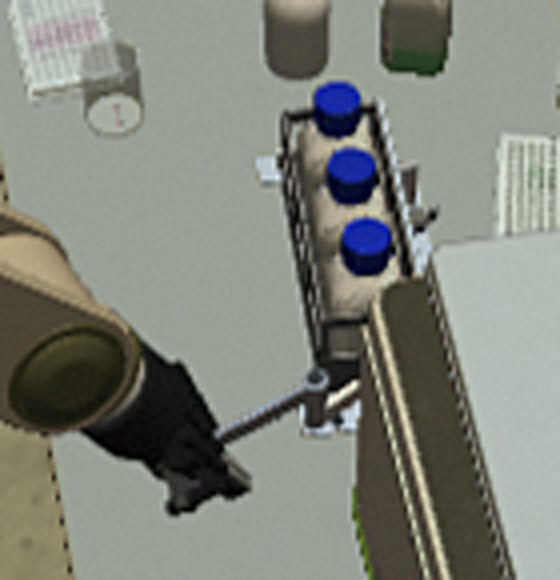

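The fingertips at (240,485) are down on the outer (right) side of the bar, clear of the knob. Swinging.

{"op": "arm_command", "data": {
  "turn": [
    [0,0,0],
    [0,0,0],
    [0,0,0],
    [0,0,0],
    [0,0,0],
    [0,0,0],
    [0,0,0],
    [0,0,0],
    [0,0,0],
    [0,0,0],
    [0,0,0]
  ],
  "xyz": [
    [0.06,0.21,-0.05],
    [0.06,0.21,-0.05],
    [0.11,0.26,-0.06],
    [0.11,0.26,-0.06],
    [0.035,0.27,-0.02],
    [0.035,0.27,-0.02],
    [-0.035,0.27,0.02],
    [-0.035,0.27,0.02],
    [-0.105,0.245,0.06],
    [-0.105,0.245,0.06],
    [0,0,0]
  ],
  "claw": [0,0,0,0,0,0,0,0,0,0,0]
}}

```text
time_s: 14.0
position: [0.5381, 0.2545, 0.0422]
tool_rot: [[-0.862, 0.071, 0.502], [0.062, 0.997, -0.035], [-0.503, 0.001, -0.864]]
ft_force: [0.1, 0.6, 0.1]
grip_width: -0.0001
gripper_force: 0.0
```

Run:
```python
from h import *
st(); pts=[(*barp(t,.09,.015),.04) for t in (.5,.3,.15,.05)]
plan(pts,-4.1,30)
p,d=imaging.get_image("side"); cv2.imwrite("pics/s5.png",cv2.resize(p[70:215,180:320],None,fx=4,fy=4,interpolation=cv2.INTER_CUBIC))
```

```text
t 14.0 pos [0.5381 0.2545 0.0422] F [0.1 0.6 0.1]
turn [ 0.02  0.04 -0.  ]
shift [-0.27  0.37  0.2 ]
shift [-0.27  0.2   0.15]
shift [-0.22  0.1   0.13]
shift [-0.15  0.05  0.09]
```

View pics/s5.png

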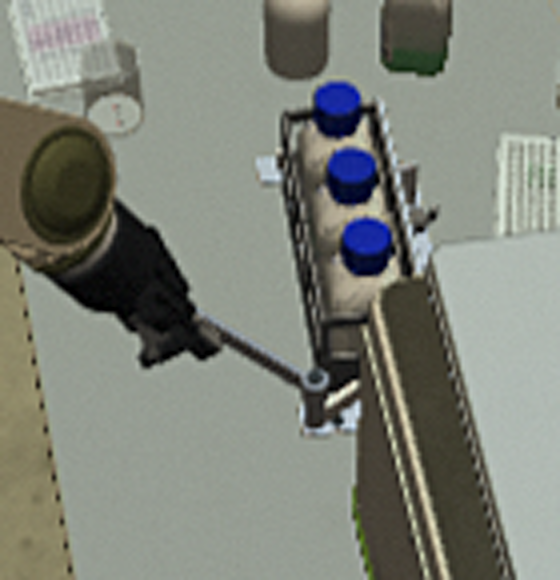

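The bar follows the fingertips and has swung about halfway, running from (315,380) to about (200,320). Continuing to nearly shut.

{"op": "arm_command", "data": {
  "turn": [
    [0,0,0],
    [0,0,0],
    [0,0,0],
    [0,0,0],
    [0,0,0],
    [0,0,0],
    [0,0,0],
    [0,0,0],
    [0,0,0]
  ],
  "xyz": [
    [-0.13,0.18,0.1],
    [-0.13,0.18,0.1],
    [-0.13,0.1,0.075],
    [-0.13,0.1,0.075],
    [-0.11,0.05,0.065],
    [-0.11,0.05,0.065],
    [-0.07,0.025,0.045],
    [-0.07,0.025,0.045],
    [0,0,0]
  ],
  "claw": [0,0,0,0,0,0,0,0,0]
}}

```text
time_s: 14.95
position: [0.5923, 0.2846, 0.039]
tool_rot: [[-0.863, 0.072, 0.5], [0.063, 0.997, -0.036], [-0.502, 0.001, -0.865]]
ft_force: [-0.2, 1.0, 0.4]
grip_width: 0.0002
gripper_force: 0.0
```

{"op": "arm_command", "data": {
  "turn": [
    [0,0,0],
    [0,0,0]
  ],
  "xyz": [
    [-0.035,0,0.02],
    [0,0,0]
  ],
  "claw": [0,0]
}}

```text
time_s: 15.15
position: [0.5939, 0.2845, 0.0391]
tool_rot: [[-0.863, 0.072, 0.5], [0.063, 0.997, -0.036], [-0.501, 0.0, -0.865]]
ft_force: [-0.4, 1.3, -1.0]
grip_width: -0.0003
gripper_force: 0.1
```

```bash
cat >> h.py <<'E'
def bar():
    for n in("side","top"):
        p,d=imaging.get_image(n); np.savez(n+"2.npz",p=p,d=d); P=cloud(n,d)
        for r in(.035,.05,.06,.11,.125):  # bar top points near radius r
            rr=np.hypot(P[...,0]-PIV[0],P[...,1]-PIV[1]); q=P[(abs(rr-r)<.006)&(abs(P[...,2]-.055)<.012)&(P[...,0]<.621)&(P[...,1]>PIV[1])]
            if len(q)>2: m=np.median(q,0); print(n,r,len(q),m.round(4))
E
python3 - <<'E'
from h import *
st(); bar(); print(barp(0,.05,0),barp(0.08,.05,0),barp(0,.125,0))
E
```

```text
t 15.15 pos [0.5939 0.2845 0.0391] F [-0.4  1.3 -1. ]
side 0.035 10 [0.6057 0.2305 0.055 ]
side 0.05 7 [0.6076 0.2461 0.055 ]
side 0.06 13 [0.6047 0.254  0.0548]
side 0.11 8 [0.602  0.3077 0.0561]
side 0.125 17 [0.5999 0.3237 0.0534]
top 0.035 17 [0.6101 0.2304 0.0533]
top 0.05 3 [0.6206 0.2449 0.0541]
[0.61057487 0.24587204] [0.60657793 0.24599822] [0.61593718 0.3206801 ]
```

The bar is at about 0.12 rad, so I'll keep going in small steps until it reaches its stop.

{"op": "arm_command", "data": {
  "turn": [
    [0,0,0],
    [0,0,0],
    [0,0,0],
    [0,0,0]
  ],
  "xyz": [
    [-0.035,0,0.02],
    [-0.035,0,0.02],
    [-0.035,0,0.02],
    [0,0,0]
  ],
  "claw": [0,0,0,0]
}}

```text
time_s: 15.65
position: [0.6002, 0.2839, 0.0391]
tool_rot: [[-0.863, 0.072, 0.5], [0.063, 0.997, -0.036], [-0.502, 0.0, -0.865]]
ft_force: [0.0, -0.2, 0.3]
grip_width: -0.0001
gripper_force: 0.0
```

{"op": "arm_command", "data": {
  "turn": [
    [0,0,0],
    [0,0,0],
    [0,0,0]
  ],
  "xyz": [
    [-0.035,0,0.02],
    [-0.035,0,0.02],
    [0,0,0]
  ],
  "claw": [0,0,0]
}}

```text
time_s: 15.95
position: [0.6031, 0.2838, 0.0389]
tool_rot: [[-0.864, 0.072, 0.499], [0.062, 0.997, -0.036], [-0.5, -0.0, -0.866]]
ft_force: [-6.6, 1.3, 2.9]
grip_width: 0.0003
gripper_force: 3.2
```

Run:
```python
from h import *
st(); bar()
```

```text
t 15.95 pos [0.6031 0.2838 0.0389] F [-6.6  1.3  2.9]
side 0.035 10 [0.6105 0.2311 0.0555]
side 0.05 10 [0.6104 0.2435 0.0557]
side 0.06 9 [0.6124 0.254  0.0559]
side 0.11 8 [0.6128 0.3106 0.0554]
side 0.125 16 [0.6085 0.3233 0.0581]
top 0.035 11 [0.6114 0.23   0.059 ]
```

The force is rising, so the bar is at its stop. One more small push, then retreat.

{"op": "arm_command", "data": {
  "turn": [
    [0,0,0],
    [0,0,0],
    [0,0,0]
  ],
  "xyz": [
    [-0.017,0,0.01],
    [0,0,0],
    [0,0,0]
  ],
  "claw": [0,0,0]
}}

```text
time_s: 16.35
position: [0.6033, 0.2837, 0.0388]
tool_rot: [[-0.864, 0.072, 0.498], [0.062, 0.997, -0.036], [-0.499, -0.001, -0.867]]
ft_force: [-11.2, 1.5, 6.3]
grip_width: 0.0002
gripper_force: 5.7
```

{"op": "arm_command", "data": {
  "turn": [
    [0,0,0],
    [0,0,0],
    [0,0,0],
    [0,0,0],
    [0,0,0],
    [0,0,0],
    [0,0,0],
    [0,0,0],
    [0,0,0],
    [0,0,0]
  ],
  "xyz": [
    [0.09,0,-0.05],
    [0.17,0,-0.1],
    [0.26,0,-0.15],
    [0.26,0,-0.15],
    [0.35,0,-0.2],
    [0,0,-0.6],
    [0,0,-0.6],
    [0,0,-0.6],
    [0,0,0],
    [0,0,0]
  ],
  "claw": [0,0,0,0,0,0,0,0,0,0]
}}

```text
time_s: 17.35
position: [0.4947, 0.2916, 0.1171]
tool_rot: [[-0.862, 0.072, 0.501], [0.063, 0.997, -0.035], [-0.502, 0.001, -0.865]]
ft_force: [-0.6, -0.4, 0.0]
grip_width: -0.0001
gripper_force: 0.0
```

Run:
```python
from h import *
st(); bar(); crate()
p=np.load("side2.npz")["p"]; cv2.imwrite("pics/s6.png",cv2.resize(p[70:215,180:320],None,fx=4,fy=4,interpolation=cv2.INTER_CUBIC))
```

```text
t 17.35 pos [0.4947 0.2916 0.1171] F [-0.6 -0.4  0. ]
side 0.035 13 [0.6113 0.2303 0.056 ]
side 0.05 12 [0.61   0.2446 0.0545]
side 0.06 9 [0.6127 0.2543 0.0563]
side 0.11 9 [0.6136 0.3106 0.0567]
side 0.125 21 [0.6052 0.3242 0.0547]
top 0.035 11 [0.6112 0.2311 0.0555]
top 0.05 12 [0.6106 0.2453 0.0556]
top 0.06 9 [0.6121 0.256  0.0571]
top 0.11 9 [0.6159 0.3054 0.058 ]
top 0.125 12 [0.6158 0.3205 0.057 ]
top c [0.6611 0.3325] size [0.217 0.071] yaw -4.2 in dock [-0.0048  0.0042]
side c [0.6457 0.326 ] size [0.222 0.045] yaw -4.0 in dock [-0.0196 -0.0034]
```

View pics/s6.png

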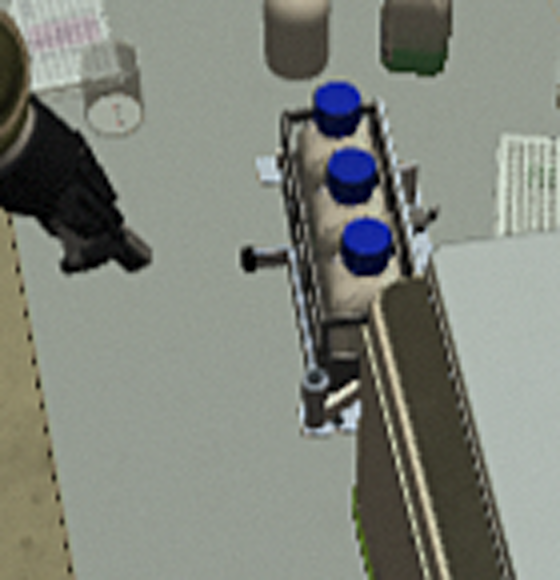

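The bar lies shut across the crate's front, parallel to it (about 0 rad) with its knob at (250,260). The bottles stand upright and the arm is clear.

```bash
python3 -c "
from h import *
print(env.close_job())"
```

```text
the job is handed in; nothing more can be done
None
```

I pushed the crate home against the back plate, swung the bar shut to about 0 rad by camera measurement, and handed the job in at about 17.5 s with the arm clear; the hand-in returned no verdict.

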